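# Fetch the straight-handled tamper to the pressing mould

### The job

The next sample is about to be pressed: take the tamper with the plain straight cylindrical handle out of its tube in the tool stand, drawing it straight up until it is clear, and set it upright in the empty round steel mould. Lower it until its foot is on the bottom of the mould before you let go, and leave it standing there by itself. Leave the ball-handled and T-handled tools in their tubes and do not push the mould about.

Things in the scene. Friction and masses are not known exactly. Their poses are not given: they have to be found in the camera images.
- tamper_handle (a point): Tamper to fetch: 150 mm tall, 160 g, black straight cylindrical handle 26 mm across, 50 mm tall, at its top; steel shaft 12 mm thick; flat disc foot 30 mm across, 8 mm thick. Point: handle's middle, 125 mm above the foot's underside; z points up along the tool. Stands loosely in one of the 3 tubes of a fixed tool stand (tubes 40 mm inside, floor 8 mm, rim 70 mm above the bench).
- ball_tool_handle (a point): Bystander tool in another tube: same foot and shaft, black ball handle 42 mm across. Point: on its axis, 125 mm above the foot's underside, 16 mm below its top. The tubes (46 mm outside) stand 90 mm apart in one straight row, which is turned up to 20 degrees from the y direction; which tool is in which tube changes.
- tee_tool_handle (a point): Bystander tool in the third tube of the row: same foot and shaft, black T-handle with a crossbar 66 mm long, 18 mm thick, turned about 45 degrees to the row. Point: on its axis, 125 mm above the foot's underside, 11 mm below its top. The three tools reach 144 to 158 mm above the bench: the fetched tamper must be carried round or well above them.
- mould_in (a point): Mould: heavy loose steel cup (0.9 kg), empty, 58 mm inside, 66 mm outside, 54 mm deep, rim 60 mm above the bench, on a flange 86 mm across. Point: centre of its inner floor, 6 mm above the bench; z up. The other steel things near it (shallow dish, solid plug, ring) are lower than 45 mm. Mould and tool stand lie on opposite sides (left, right) of the robot; which side changes.
Not all that is in view belongs to the job. Leave any green or red look-alike of the part that bears tamper_handle alone.

How it is judged:
By the outcome, as a careful person would: the job done as asked, in the order asked, and still so for the second after the job is handed in, with the robot touching nothing.
It also fails if it takes over 42 s, if anything falls off the work surface, if the arm or the gripper's body presses on something with over 40 N, if the wrist force passes 120 N, or if a joint passes its speed limit or range.

### The arm

A 6-joint arm with a two-finger parallel gripper is mounted at the origin on the work surface. World frame = base frame: x ahead of the robot, y to its left, z up, the work surface at z = 0. Lengths are in mm, angles in rad, forces in N, time in s.
With the tool pointing down it reaches from about 275 to 850 mm from the base axis. Payload 19 kg.
Tool frame: the origin (TCP) lies midway between the tips of the shut fingers; the grasp point (between the pads) lies 19 mm behind it; z points along the fingers, y is the line along which they close (so a half turn about z gives the same grasp; the last joint's range is limited). The gripper opens to 85 mm and grips with 20 to 120 N. Pads are 22 mm wide; open, the fingers measure 114 mm over their backs; the gripper's body (76 mm by 85 mm) begins 54 mm behind the grasp point. The pads swing forward as they close: fully open they stand 13 mm farther back than shut.
Start: joints at [-1.263, 0.15, 1.437, -0, 1.554, -0.134], TCP at [245.822, -519.771, 231.267] pointing down, gripper open.
Joint ranges: [-2.8, 2.8], [-0.68, 2.1], [0.12, 2.68], [-1.39, 4.53], [0.16, 2.79], [-2.81, 2.81]. Speed limits (rad/s): [1.89, 1.89, 2.22, 3.01, 3.01, 3.01].

### API

Orientations are given as [roll, pitch, yaw] about the fixed x, y, z axes, in that order (R = Rz(yaw) Ry(pitch) Rx(roll)).
In Python, from station import bot gives the robot as it stands. The module is installed in compiled form; this text tells all that it offers.
- The arm moves only by the tool jog_arm, never from a script. Its argument "plan" is a list of rows, each a list of 7 numbers: the shift along the tool's x, y, z in cm, then the turn, a rotation vector about the tool's x, y, z in rad, then the finger opening in cm, from 0 to 8.54. A call has exactly 5 rows; each row shifts and turns the commanded pose from where the row before left it, along the tool's axes as they then stand; what a row does not reach is not made up. A row lasts 1/10 s, in which the tool goes at most 50 mm and 8.59 degrees, less where a joint would pass 70% of its speed; a pose out of reach is approached as far as the arm can. A call is refused whole if a number of a shift passes 5 or a number of a turn 0.15, either way. A call with a gripper value outside its range is refused whole. The fingers move at their own pace and stop on an object; "grip_force" is the grip in N (left out, the last holds). Time passes only in rows, so rows that do not move let the fingers close, or fill a call up. It gives the time, the measured TCP pose, the force, the opening and the grip force at its end, in the units of the state.
- bot.read_state(): the state, without advancing time (a new reading comes with each control period).
- bot.snapshot(name): name is "side" or "top"; returns (picture, depth): 400x640x3 uint8, red, green, blue; 400x640 float32, mm along the optical axis (not along the pixel's ray), 0 where there is no reading.
- bot.camera_model(name): a dict with "fx", "fy", "cx", "cy" (pixels), "world_from_camera" (4x4, takes a point from camera to world coordinates). Camera axes: x right, y down, z forward; pixel columns grow to the right and rows downward; lengths in mm; the calibration is good to about 2 mm. A picture is of the moment at which its call begins. camera_model takes no time and is no camera call.
- bot.hand_in(): hands the job in; it is judged then, once.
The state is a dict: "time_s": time; "q": joint angles; "dq": joint speeds; "joint_torque": joint torques, N m; "tcp_pos": TCP position; "tcp_rot": TCP orientation; "wrist_force": force on the tool from outside, world axes, zero at the start; "moment": the same for the moment, N m; "grip_width": finger opening in mm; "finger_force": force on a finger pad.
Only numpy, scipy, OpenCV 4.12 (cv2) and the standard library are available. Lean on these libraries where they do the work, as an engineer would, in place of code of your own. Each camera call takes 0.05 s, during which the arm holds its last target. There are 200 camera calls.

## Working session

There is one attempt and no reset: what is moved stays moved. The work goes in short steps, Python scripts to look and compute and a tool call to move; the robot and the scene stay as the last step left them, time stands still between calls to the robot, and variables do not carry over. Pictures are saved under pics/ and viewed, at most 10 in all, crops included, and the job is handed in when it is done.

Besides the shell and the picture viewer there is one more tool, called as a command line: name --pt "numbers of a row" for each row, then --argument value for the rest. jog_arm: Moves the arm, as the interface text tells. Its arguments: {"type":"object","properties":{"plan":{"type":"array"},"grip_force":{"type":"number"}},"required":["plan"]}

```bash
mkdir -p pics; cat > h.py <<'E'
from station import bot
import numpy as np, cv2
def snap(n,f):
    p,d=bot.snapshot(n); cv2.imwrite(f'pics/{f}.png',p[:,:,::-1]); np.save(f'pics/{f}.npy',d); return p,d
def pt(n,d,u,v,z=None):
    """World point at pixel, by depth, or by plane height z."""
    c=bot.camera_model(n);T=np.array(c['world_from_camera'])
    r=np.array([(u-c['cx'])/c['fx'],(v-c['cy'])/c['fy'],1.])
    if z is None: s=d[int(v),int(u)]
    else: s=(z-T[2,3])/(T[:3,:3]@r)[2]
    return T[:3,:3]@(r*s)+T[:3,3]
E
python3 - <<'E'
from h import *
for n in('top','side'):
    snap(n,n+'0'); print(np.round(bot.camera_model(n)['world_from_camera'],2))
print(bot.read_state())
E
```

```text
[[-2.0000e-02 -1.0000e+00  8.0000e-02  4.7588e+02]
 [-1.0000e+00  3.0000e-02  4.0000e-02 -3.5020e+01]
 [-4.0000e-02 -7.0000e-02 -1.0000e+00  8.7828e+02]
 [ 0.0000e+00  0.0000e+00  0.0000e+00  1.0000e+00]]
[[-8.6000e-01 -3.0000e-01  4.1000e-01  1.9482e+02]
 [-5.0000e-01  5.3000e-01 -6.8000e-01  5.8095e+02]
 [-1.0000e-02 -7.9000e-01 -6.1000e-01  6.3009e+02]
 [ 0.0000e+00  0.0000e+00  0.0000e+00  1.0000e+00]]
{'time_s': 0.1, 'q': array([-1.26300802e+00,  1.50894380e-01,  1.43789785e+00,  1.87543936e-05,
        1.55377507e+00, -1.34003226e-01]), 'dq': array([-0.00135242, -0.00163587, -0.00107268, -0.00060183, -0.00080594,
        0.00066194]), 'joint_torque': array([ 4.38926174e-03, -7.14381480e+01, -5.71791923e+01, -9.75782041e-05,
        7.09850938e-03,  5.32392767e-05]), 'tcp_pos': array([ 245.77392119, -519.61417859,  230.79393697]), 'tcp_rot': array([-3.14062925e+00, -1.48797872e-04,  4.41791133e-01]), 'wrist_force': array([-0.16042336,  1.36272524, -0.48810142]), 'moment': array([-0.05849122,  0.03469402,  0.06558233]), 'finger_force': 0.0, 'grip_width': 85.38488985245415}
```

View pics/top0.png

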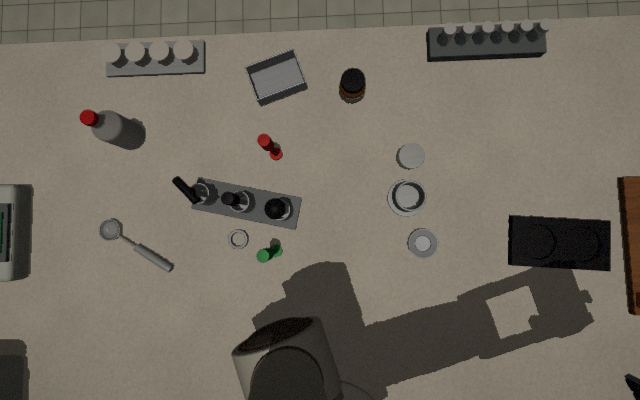

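View pics/side0.png

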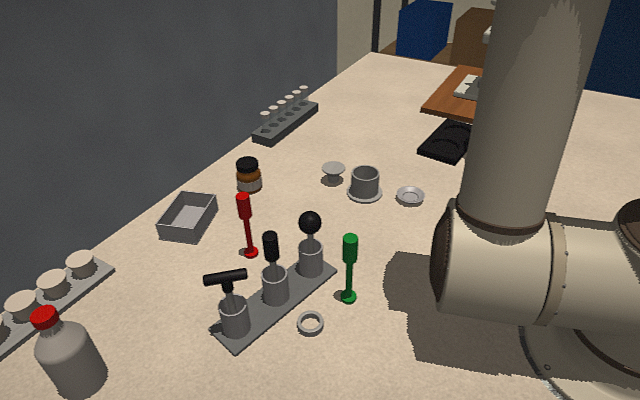

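The tamper is in the middle tube (top view about (232,199)), between the T-handle (187,190) and the ball (277,208). The mould is at about (406,197), with the plug and dish beside it. I'll enlarge both areas.

```bash
python3 - <<'E'
from h import *
p=cv2.imread('pics/top0.png'); a=cv2.resize(p[160:250,170:310],None,fx=5,fy=5,interpolation=2)[:, :]
b=cv2.resize(p[140:260,370:450],None,fx=3.75,fy=3.75,interpolation=2)
s=cv2.imread('pics/side0.png'); 
o=np.zeros((450,800,3),np.uint8); a=cv2.resize(p[160:250,180:280],(500,450)); o[:,:500]=a; o[:,500:]=b
cv2.imwrite('pics/c1.png',o)
c=bot.camera_model('top');print(c['fx'],c['cx'],c['cy'])
d=np.load('pics/top0.npy');ds=np.load('pics/side0.npy')
def cloud(n,d,u0,u1,v0,v1):
    return np.array([pt(n,d,u,v) for v in range(v0,v1) for u in range(u0,u1) if d[v,u]>0])
T=cloud('top',d,175,310,165,240); S=cloud('side',ds,255,285,225,275)
for nm,P,zr in(('tamper top view',T,(140,175)),('side',S,(105,170))):
    Q=P[(P[:,2]>zr[0])&(P[:,2]<zr[1])]
    print(nm,len(Q),Q.min(0).round(),Q.max(0).round(),np.median(Q,0).round())
Q=cloud('top',d,222,245,188,212); Q=Q[Q[:,2]>142];print('tamper',len(Q),Q.mean(0).round(1),Q.min(0).round(),Q.max(0).round())
M=cloud('top',d,380,432,175,220);Q=M[(M[:,2]>54)&(M[:,2]<66)];print('rim',len(Q),Q.min(0).round(1),Q.max(0).round(1),((Q.min(0)+Q.max(0))/2).round(1))
Q=M[(M[:,2]>1)&(M[:,2]<15)];print('floor',len(Q))
M=cloud('side',ds,340,390,155,205);Q=M[(M[:,2]>55)&(M[:,2]<66)];print('rim side',len(Q),Q.min(0).round(1),Q.max(0).round(1))
E
```

```text
380.1928302383004 322.32329729298243 196.65788398515105Traceback (most recent call last):
  File "<stdin>", line 11, in <module>
  File "<stdin>", line 10, in cloud
  File "h.py", line 7, in pt
    c=bot.camera_model(n);T=np.array(c['world_from_camera'])
ValueError: time passes only in moves, steps and waits
```

View pics/c1.png

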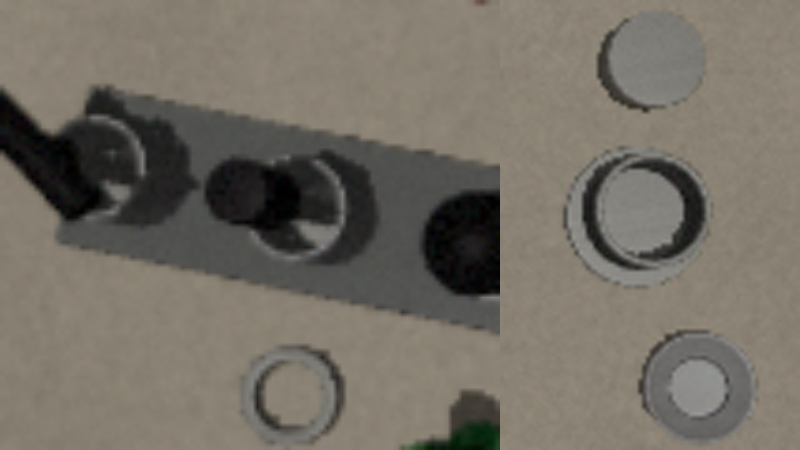

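In the crop the handle's top is at about pixel (227.6,198.4) and the mould rim is centred near (409,196). I'll cache the camera model and measure with depth.

```bash
cat > h.py <<'E'
from station import bot
import numpy as np, cv2
C={n:bot.camera_model(n) for n in('top','side')}
def snap(n,f):
    p,d=bot.snapshot(n); cv2.imwrite(f'pics/{f}.png',p[:,:,::-1]); np.save(f'pics/{f}.npy',d); return p,d
def rays(n,u,v):
    c=C[n]; return np.stack([(u-c['cx'])/c['fx'],(v-c['cy'])/c['fy'],np.ones_like(u,float)],-1)
def at_z(n,u,v,z):
    """World point of a pixel on the plane of height z."""
    T=np.array(C[n]['world_from_camera']); r=T[:3,:3]@rays(n,np.float64(u),np.float64(v)); return T[:3,3]+r*(z-T[2,3])/r[2]
def cloud(n,d,u0,u1,v0,v1,z0,z1):
    T=np.array(C[n]['world_from_camera']); v,u=np.mgrid[v0:v1,u0:u1]; dd=d[v0:v1,u0:u1]
    P=((rays(n,u,v)*dd[...,None])[dd>0])@T[:3,:3].T+T[:3,3]; return P[(P[:,2]>z0)&(P[:,2]<z1)]
def rep(t,P): print(t,len(P),*( (P.mean(0).round(1),P.min(0).round(1),P.max(0).round(1)) if len(P) else ()))
E
cat > m.py <<'E'
from h import *
d=np.load('pics/top0.npy');s=np.load('pics/side0.npy')
rep('handle top',cloud('top',d,218,236,188,208,148,168))
rep('handle side',cloud('side',s,258,282,228,264,110,165))
rep('tube rim',cloud('top',d,222,252,185,215,62,76))
rep('rim top',cloud('top',d,384,430,172,220,54,66))
rep('rim side',cloud('side',s,340,390,155,205,54,66))
rep('floor',cloud('top',d,384,430,180,215,2,10))
print(at_z('top',227.6,198.4,158),at_z('top',408.9,196,60),at_z('side',271,234,157))
E
python3 m.py
```

```text
handle top 148 [533.4 178.4 157.1] [521.5 167.  148.5] [545.2 191.9 162.3]
handle side 461 [528.9 186.6 140.6] [519.9 168.  110. ] [545.6 195.1 159.5]
tube rim 99 [531.1 174.5  69. ] [511.1 157.8  62.3] [554.7 201.5  75.5]
rim top 195 [ 535.9 -188.6   59.4] [ 504.4 -221.2   55.1] [ 566.9 -156.    64.1]
rim side 163 [ 534.4 -185.2   57.8] [ 501.7 -219.2   54.1] [ 566.8 -151.3   62.1]
floor 746 [ 534.7 -185.2    6. ] [ 497.1 -241.2    2. ] [ 575.8 -137.6   10. ]
[532.16470137 178.30487902 158.        ] [ 534.64650105 -185.11994648   60.        ] [533.1883848  177.68679779 157.        ]
```

jog_arm --pt "0 0 0 0 0 -0.14 8.5" --pt "0 0 0 0 0 -0.14 8.5" --pt "0 0 0 0 0 -0.14 8.5" --pt "0 0 0 0 0 -0.14 8.5" --pt "0 0 0 0 0 -0.14 8.5"

```text
time_s: 0.6
tcp_pos: [245.7, -519.7, 230.9]
tcp_rot: [-3.141, -0.001, 1.148]
wrist_force: [-0.1, 0.3, -0.6]
grip_width: 84.6
finger_force: 0.0
```

jog_arm --pt "0 0 -1 0 0 -0.107 8.5" --pt "0 0 -1 0 0 -0.107 8.5" --pt "2 0.4 0 0 0 0 8.5" --pt "4 0.8 0 0 0 0 8.5" --pt "4 0.8 0 0 0 0 8.5"

```text
time_s: 1.1
tcp_pos: [286.7, -425.3, 250.7]
tcp_rot: [-3.141, -0.001, 1.355]
wrist_force: [0.8, -0.3, 0.9]
grip_width: 85.0
finger_force: 0.0
```

jog_arm --pt "4.5 0.8 0 0 0 0 8.5" --pt "4.5 0.8 0 0 0 0 8.5" --pt "4.5 0.8 0 0 0 0 8.5" --pt "4.5 0.8 0 0 0 0 8.5" --pt "4.5 0.8 0 0 0 0 8.5"

```text
time_s: 1.6
tcp_pos: [373.9, -213.2, 251.2]
tcp_rot: [-3.142, -0.0, 1.355]
wrist_force: [1.5, 0.1, -0.3]
grip_width: 85.1
finger_force: 0.0
```

jog_arm --pt "4.5 0.8 0 0 0 0 8.5" --pt "4.5 0.8 0 0 0 0 8.5" --pt "4.5 0.8 0 0 0 0 8.5" --pt "4.5 0.8 0 0 0 0 8.5" --pt "4.5 0.8 0 0 0 0 8.5"

```text
time_s: 2.1
tcp_pos: [461.1, -1.8, 251.3]
tcp_rot: [3.142, -0.0, 1.356]
wrist_force: [0.1, -1.0, -0.0]
grip_width: 84.8
finger_force: 0.0
```

jog_arm --pt "4.5 0.8 0 0 0 0 8.5" --pt "4.5 0.8 0 0 0 0 8.5" --pt "4.5 0.8 0 0 0 0 8.5" --pt "3 0.5 0 0 0 0 8.5" --pt "1.2 0.2 0 0 0 0 8.5"

```text
time_s: 2.6
tcp_pos: [529.2, 165.0, 250.6]
tcp_rot: [-3.14, 0.0, 1.358]
wrist_force: [0.2, -0.3, 0.4]
grip_width: 85.2
finger_force: 0.0
```

jog_arm --pt "1.4 0.1 0 0 0 0 8.5" --pt "0 0 2 0 0 0 8.5" --pt "0 0 2 0 0 0 8.5" --pt "0 0 1 0 0 0 8.5" --pt "0 0 0 0 0 0 8.5"

```text
time_s: 3.1
tcp_pos: [532.4, 175.4, 200.3]
tcp_rot: [-3.14, 0.001, 1.355]
wrist_force: [-0.2, 0.1, 0.8]
grip_width: 85.1
finger_force: 0.0
```

```bash
python3 - <<'E'
from h import *
p,s=snap('side','side1'); print(bot.read_state()['tcp_pos'])
rep('handle',cloud('side',s,258,282,228,264,110,165))
cv2.imwrite('pics/c2.png',cv2.resize(p[100:340,180:420,::-1],None,fx=2.5,fy=2.5))
E
```

```text
[532.79198761 175.52648267 201.49234351]
handle 456 [528.9 186.6 140.7] [520.  168.6 110.1] [545.9 195.2 159.7]
```

View pics/c2.png

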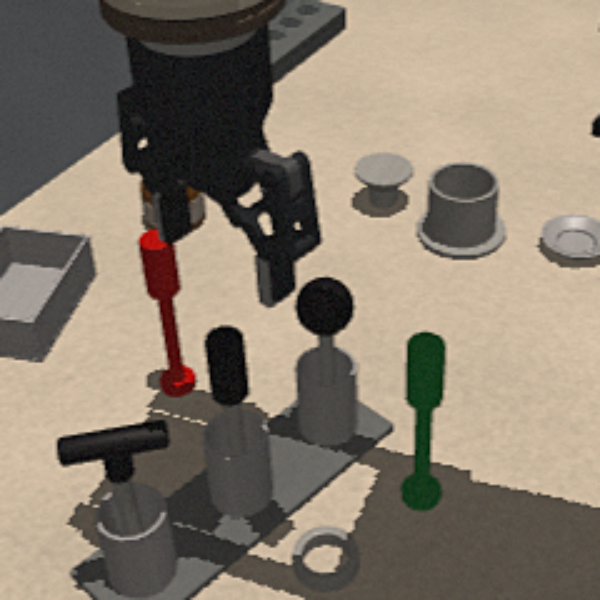

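The side view shows the gripper over the middle tamper (handle about (228,365) in the crop), with its fingers straddling across the row. The path down is clear, so I'll correct by 4 mm and descend.

jog_arm --pt "0.4 0.1 1 0 0 0 8.5" --pt "0 0 2 0 0 0 8.5" --pt "0 0 2 0 0 0 8.5" --pt "0 0 2 0 0 0 8.5" --pt "0 0 1.6 0 0 0 8.5"

```text
time_s: 3.65
tcp_pos: [534.8, 179.8, 114.5]
tcp_rot: [3.141, -0.0, 1.356]
wrist_force: [0.2, -0.9, -0.1]
grip_width: 85.2
finger_force: 0.0
```

jog_arm --pt "0 0 0 0 0 0 6" --pt "0 0 0 0 0 0 4" --pt "0 0 0 0 0 0 3" --pt "0 0 0 0 0 0 2" --pt "0 0 0 0 0 0 2" --grip_force 40

```text
time_s: 4.15
tcp_pos: [535.1, 179.9, 116.4]
tcp_rot: [3.14, -0.001, 1.356]
wrist_force: [-0.9, -0.2, 5.9]
grip_width: 24.9
finger_force: 38.9
```

jog_arm --pt "0 0 0 0 0 0 1.5" --pt "0 0 0 0 0 0 1.5" --pt "0 0 0 0 0 0 1.5" --pt "0 0 0 0 0 0 1.5" --pt "0 0 0 0 0 0 1.5"

```text
time_s: 4.65
tcp_pos: [535.1, 179.8, 116.4]
tcp_rot: [3.14, -0.001, 1.356]
wrist_force: [-0.5, -0.3, 5.9]
grip_width: 25.3
finger_force: 38.9
```

jog_arm --pt "0 0 0 0 0 0 1.5" --pt "0 0 -0.5 0 0 0 1.5" --pt "0 0 -1 0 0 0 1.5" --pt "0 0 -1.5 0 0 0 1.5" --pt "0 0 -1.5 0 0 0 1.5" --grip_force 60

```text
time_s: 5.15
tcp_pos: [534.8, 179.7, 162.1]
tcp_rot: [3.141, -0.0, 1.356]
wrist_force: [0.6, 1.0, -2.2]
grip_width: 24.6
finger_force: 58.9
```

jog_arm --pt "0 0 -2 0 0 0 1.5" --pt "0 0 -2 0 0 0 1.5" --pt "0 0 -2 0 0 0 1.5" --pt "0 0 -2 0 0 0 1.5" --pt "0 0 -2 0 0 0 1.5"

```text
time_s: 5.65
tcp_pos: [534.6, 179.7, 262.6]
tcp_rot: [3.141, -0.001, 1.356]
wrist_force: [0.1, 1.1, -2.7]
grip_width: 25.0
finger_force: 59.0
```

jog_arm --pt "0 0 -2 0 0 0 1.5" --pt "0 0 -2 0 0 0 1.5" --pt "0 0 -1.5 0 0 0 1.5" --pt "0 0 -0.5 0 0 0 1.5" --pt "0 0 0 0 0 0 1.5"

```text
time_s: 6.15
tcp_pos: [534.8, 179.7, 320.9]
tcp_rot: [3.141, -0.0, 1.356]
wrist_force: [-0.2, -0.3, -3.5]
grip_width: 24.9
finger_force: 59.1
```

```bash
python3 - <<'E'
from h import *
p,s=snap('side','side2'); q,d=snap('top','top2'); print(bot.read_state()['tcp_pos'])
a=cv2.resize(p[20:340,180:420,::-1],(450,600)); cv2.imwrite('pics/c3.png',a)
E
```

```text
[534.53765579 179.66830559 319.53782855]
```

View pics/c3.png

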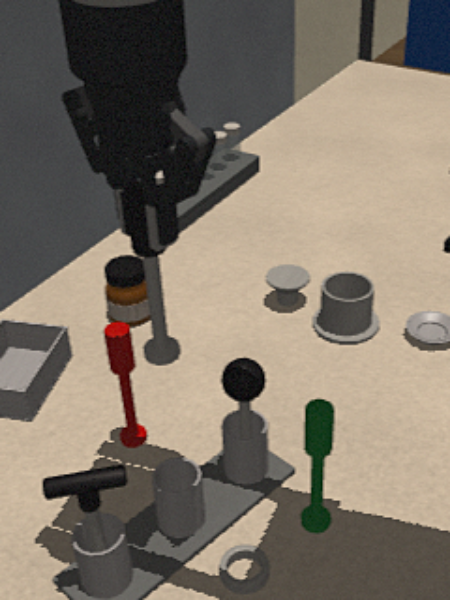

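The tamper is clear of its tube and hangs nearly upright, with its foot at crop (161,350), which is about (266,207) in the full image. I'll measure the foot's offset and tilt.

```bash
python3 - <<'E'
from h import *
s=np.load('pics/side2.npy')
P=cloud('side',s,250,285,140,220,195,330)
for z0 in range(205,290,10):
    Q=P[(P[:,2]>z0)&(P[:,2]<=z0+10)&(np.hypot(P[:,0]-534,P[:,1]-180)<40)]; rep(z0,Q)
E
```

```text
205 26 [525.2 190.1 213.9] [518.1 174.5 212.5] [539.9 195.7 215. ]
215 192 [529.9 184.7 219.7] [518.2 166.7 215.1] [548.1 196.3 224.9]
225 42 [530.6 184.2 229.9] [526.1 178.6 225.3] [536.9 187.6 234.9]
235 44 [530.4 184.3 239.9] [527.  177.7 235. ] [537.4 187.6 244.8]
245 47 [530.7 184.  250.2] [526.6 176.7 245.2] [537.  187.7 255. ]
255 41 [530.3 184.2 260.4] [526.7 178.8 255.1] [537.2 187.8 264.9]
265 51 [530.7 184.2 270.1] [526.8 177.8 265. ] [536.9 188.1 274.8]
275 48 [530.6 184.2 280.3] [526.9 178.1 275.3] [538.5 187.5 284.8]
285 49 [530.7 184.3 290. ] [527.  178.4 285.2] [536.  187.7 294.6]
```

jog_arm --pt "-2 0.4 0 0 0 0 1.5" --pt "-4 0.9 0 0 0 0 1.5" --pt "-4.5 1 0 0 0 0 1.5" --pt "-4.5 1 0 0 0 0 1.5" --pt "-4.5 1 0 0 0 0 1.5"

```text
time_s: 6.75
tcp_pos: [534.5, -21.6, 319.4]
tcp_rot: [-3.14, -0.0, 1.356]
wrist_force: [0.7, 0.6, -1.4]
grip_width: 24.6
finger_force: 59.1
```

jog_arm --pt "-4.5 1 0 0 0 0 1.5" --pt "-4.5 1 0 0 0 0 1.5" --pt "-4 0.9 0 0 0 0 1.5" --pt "-2.3 0.5 0 0 0 0 1.5" --pt "-1 0.2 0 0 0 0 1.5"

```text
time_s: 7.25
tcp_pos: [535.1, -189.0, 318.9]
tcp_rot: [-3.14, -0.0, 1.354]
wrist_force: [0.1, -0.1, -2.6]
grip_width: 24.9
finger_force: 59.0
```

jog_arm --pt "0 0 2 0 0 0 1.5" --pt "0 0 3 0 0 0 1.5" --pt "0 0 3 0 0 0 1.5" --pt "0 0 2 0 0 0 1.5" --pt "0 0 1 0 0 0 1.5"

```text
time_s: 7.75
tcp_pos: [534.8, -185.8, 207.9]
tcp_rot: [-3.138, -0.001, 1.356]
wrist_force: [0.5, 0.0, -1.6]
grip_width: 24.8
finger_force: 59.2
```

```bash
python3 - <<'E'
from h import *
p,s=snap('side','side3'); print(bot.read_state()['tcp_pos'])
t=bot.read_state()['tcp_pos']
P=cloud('side',s,320,420,80,210,54,66);rep('rim',P[np.hypot(P[:,0]-535,P[:,1]+187)<45])
P=cloud('side',s,320,420,60,210,120,170);rep('shaft',P[np.hypot(P[:,0]-535,P[:,1]+187)<15])
cv2.imwrite('pics/c4.png',cv2.resize(p[60:230,300:450,::-1],None,fx=3.5,fy=3.5))
E
```

```text
[ 534.81932017 -185.90583215  207.43495566]
rim 170 [ 534.8 -185.3   57.5] [ 503.  -221.5   54. ] [ 567.8 -154.    60.8]
shaft 109 [ 531.4 -180.7  144. ] [ 526.7 -186.9  120.6] [ 538.5 -176.7  169.4]
```

View pics/c4.png

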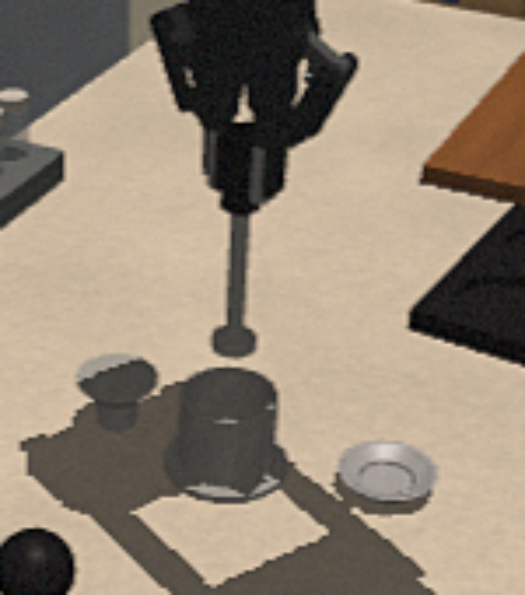

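The foot (crop (234,340)) hangs centred over the mould (rim centre about (229,390)), about 40 mm above the rim. I'll lower it to 5 mm above the floor, then creep.

jog_arm --pt "-0.2 0.2 1 0 0 0 1.5" --pt "0 0 2 0 0 0 1.5" --pt "0 0 2 0 0 0 1.5" --pt "0 0 2 0 0 0 1.5" --pt "0 0 1 0 0 0 1.5"

```text
time_s: 8.3
tcp_pos: [537.0, -189.2, 129.3]
tcp_rot: [-3.141, -0.0, 1.356]
wrist_force: [0.4, 0.2, -1.6]
grip_width: 24.6
finger_force: 59.2
```

jog_arm --pt "0 0 0.5 0 0 0 1.5" --pt "0 0 0.2 0 0 0 1.5" --pt "0 0 0.1 0 0 0 1.5" --pt "0 0 0 0 0 0 1.5" --pt "0 0 0 0 0 0 1.5"

```text
time_s: 8.8
tcp_pos: [537.3, -189.4, 122.9]
tcp_rot: [3.141, 0.0, 1.356]
wrist_force: [1.3, 0.6, -1.7]
grip_width: 24.8
finger_force: 59.2
```

jog_arm --pt "0 0 0.2 0 0 0 1.5" --pt "0 0 0.1 0 0 0 1.5" --pt "0 0 0.1 0 0 0 1.5" --pt "0 0 0.1 0 0 0 1.5" --pt "0 0 0 0 0 0 1.5"

```text
time_s: 9.3
tcp_pos: [536.9, -189.2, 117.1]
tcp_rot: [-3.141, -0.0, 1.356]
wrist_force: [-0.6, 0.8, -1.6]
grip_width: 24.6
finger_force: 59.2
```

jog_arm --pt "0 0 0.1 0 0 0 1.5" --pt "0 0 0.1 0 0 0 1.5" --pt "0 0 0 0 0 0 1.5" --pt "0 0 0 0 0 0 1.5" --pt "0 0 0 0 0 0 1.5"

```text
time_s: 9.8
tcp_pos: [537.0, -189.3, 115.3]
tcp_rot: [-3.142, -0.0, 1.356]
wrist_force: [-0.0, 0.2, -1.8]
grip_width: 24.6
finger_force: 59.2
```

jog_arm --pt "0 0 0.1 0 0 0 1.5" --pt "0 0 0.05 0 0 0 1.5" --pt "0 0 0 0 0 0 1.5" --pt "0 0 0 0 0 0 1.5" --pt "0 0 0 0 0 0 1.5"

```text
time_s: 10.3
tcp_pos: [537.2, -189.4, 114.5]
tcp_rot: [3.141, 0.0, 1.356]
wrist_force: [-2.1, 0.5, 6.2]
grip_width: 24.5
finger_force: 60.1
```

Contact at the predicted height (6 N upward). I'll open gradually and retreat.

jog_arm --pt "0 0 0 0 0 0 2.6" --pt "0 0 0 0 0 0 2.9" --pt "0 0 0 0 0 0 3.5" --pt "0 0 0 0 0 0 4.5" --pt "0 0 0 0 0 0 5.5" --grip_force 20

```text
time_s: 10.8
tcp_pos: [537.0, -189.3, 113.7]
tcp_rot: [-3.141, -0.0, 1.356]
wrist_force: [-0.1, -0.9, 0.4]
grip_width: 54.8
finger_force: 0.0
```

jog_arm --pt "0 0 0 0 0 0 7" --pt "0 0 0 0 0 0 8" --pt "0 0 0 0 0 0 8" --pt "0 0 -0.5 0 0 0 8" --pt "0 0 -1 0 0 0 8"

```text
time_s: 11.3
tcp_pos: [536.8, -189.2, 128.8]
tcp_rot: [-3.14, -0.0, 1.356]
wrist_force: [0.5, 0.4, 0.2]
grip_width: 79.9
finger_force: 0.0
```

jog_arm --pt "0 0 -2 0 0 0 8" --pt "0 0 -3 0 0 0 8" --pt "0 0 -3 0 0 0 8" --pt "0 0 -2 0 0 0 8" --pt "0 0 0 0 0 0 8"

```text
time_s: 11.8
tcp_pos: [537.9, -189.7, 232.8]
tcp_rot: [3.136, 0.001, 1.356]
wrist_force: [0.2, 0.8, -0.7]
grip_width: 79.8
finger_force: 0.0
```

```bash
python3 - <<'E'
from h import *
p,s=snap('side','side4'); print(bot.read_state()['tcp_pos'])
P=cloud('side',s,320,420,60,210,54,60);rep('rim',P[np.hypot(P[:,0]-535,P[:,1]+187)<45])
P=cloud('side',s,320,420,60,210,100,175);P=P[np.hypot(P[:,0]-535,P[:,1]+187)<30];rep('handle',P)
for z in(112,130,148): rep(z,P[abs(P[:,2]-z)<5])
cv2.imwrite('pics/c5.png',cv2.resize(p[60:230,300:450,::-1],None,fx=3.5,fy=3.5))
E
```

```text
[ 537.47402899 -189.48420706  230.77922882]
rim 147 [ 533.9 -183.1   57.4] [ 502.9 -221.1   54.1] [ 566.6 -149.9   60. ]
handle 270 [ 532.  -180.9  134.7] [ 521.4 -198.   100.4] [ 546.4 -172.6  157. ]
112 40 [ 531.9 -179.4  112.4] [ 522.7 -189.8  107.2] [ 545.9 -173.9  116.8]
130 41 [ 531.8 -179.7  130. ] [ 522.  -196.7  125. ] [ 543.9 -174.   134.5]
148 50 [ 531.4 -179.9  147.8] [ 522.4 -198.   143. ] [ 544.7 -172.6  152.8]
```

View pics/c5.png

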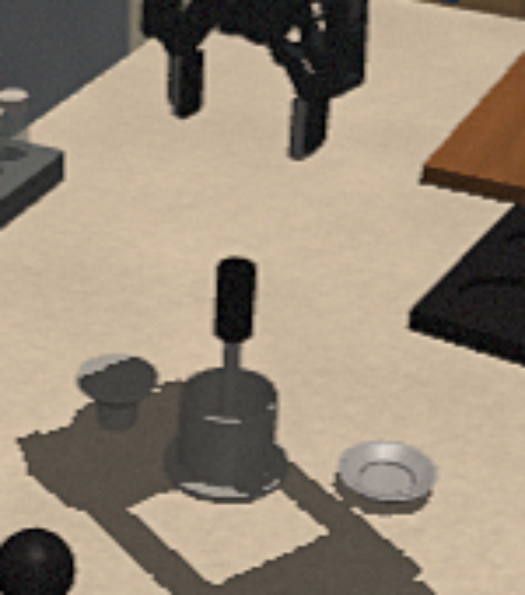

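The tamper stands upright in the mould (handle about (236,300) in the crop, top at z about 157). The mould hasn't moved and the gripper is clear, so I'm handing in.

```bash
python3 -c "
from station import bot
print(bot.hand_in())"
```

```text
the job is handed in; nothing more can be done
None
```

The straight-handled tamper now stands upright by itself on the floor of the mould, the mould stayed in place, the other two tools were left in their tubes, and the job was handed in at about 12 s.

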